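Snap the dust cap onto the cold-brew keg's post

TASK

Take the loose orange snap cap from the rubber mat and set it mouth down over the keg's bare steel post, the one with the orange ring at its foot; lower it gently until you feel it come to rest on the post's spring balls, and stay there for about a second. Then push it down through the click and keep pushing until it sits firmly on its seat, and finish while still holding it and pressing it down firmly, about 10 N; do not let go. Leave the other things on the mat, the tamper and the milk pitcher where they stand.

Things in the scene. Friction and masses are not known exactly. Their poses are not given: they have to be found in the camera images.
- cap_centre (a point): The loose orange snap cap with two white bands, standing mouth down on the rubber mat: round, 36 mm wide, 46 mm high, about 50 g, hollow from below (mouth 21 mm wide, the post goes in wholly). This point is on its axis, half-way up (23 mm above its rim); z points up through its closed top. Its turn about z does not matter.
- cap_mouth (a point): Centre of the orange cap's mouth, its lower rim plane, 23 mm below cap_centre. z points up.
- post_seat (a point): Seat of the keg's bare post, where the cap's rim ends up: centre of the flat top of a dark steel base 32 mm wide and 12 mm high on the keg's top, with an orange ring round its foot; 142 mm above the table. z points up along the post, a steel pin 16 mm thick rising 32 mm above the seat. The seat is hard.
- spring_balls (a point): Centre of the ring of four brass spring balls (26 mm across) sticking out of the bare post, 8.5 mm above post_seat. A cap set over the post first comes to rest on them, its rim about 13 mm above the seat. Pushing on takes about 8 N, until the rim is 10 mm above the seat; then the resistance drops away, from 6 mm it snaps down by itself, pulling with up to 8 N, and the rim meets the seat.
- keg: Squat steel keg, 166 mm wide, standing fast on the counter; origin at the centre of its underside. On its top, 130 mm up, are along its own x axis the bare post at +52 mm and another post at -52 mm that already wears a grey cap (36 mm wide, its top 188 mm above the table); in the middle a black lid reaching up to 146 mm.
- cap: The orange cap itself, same frame as cap_mouth.
- grey_cap_centre (a point): A spare grey cap of the same size as the orange one, also on the mat about 0.1 m from it; point half-way up. Leave it alone.
- basket: Steel filter basket, an open cup 62 mm wide and 26 mm high, on the mat; origin under its centre. Leave it alone.
- tamper: Dark wooden coffee tamper standing upright, 58 mm wide, 88 mm high; origin under its centre. Leave it alone.
- pitcher: Steel milk pitcher with a handle, 84 mm wide, 110 mm high; origin under its centre. Leave it alone.
- mat: Black rubber mat, 200 mm (own x) by 240 mm (own y), 6 mm thick, fixed on the counter; origin at the centre of its underside.
Things that resemble listed ones, but are neither listed nor needed, are in the scene too. Leave any turquoise look-alike of the cap alone. Leave any green look-alike of the keg alone.

How it is judged:
On the way, in this order (a step that is already met when the one before it is completed fails the run):
1. the orange cap rests, over the post, on its spring balls without having been pushed past them, for half a second (horizontal distance between cap_mouth and post_seat below 0.0035 m and z of cap_mouth in the frame of post_seat between 0.009 and 0.0145 m and contact force between cap and keg above 0.3 N), for 0.5 s.
2. the cap has clicked home and is pressed onto its seat (horizontal distance between cap_mouth and post_seat below 0.0035 m and angle between cap_mouth's own z axis and vertical below 0.12 rad and z of cap_mouth in the frame of post_seat between -0.003 and 0.0022 m and contact force between cap and keg above 5 N and contact force between the fingers and cap above 3 N), for 0.3 s.
At the end, for the whole second after the job is handed in: The orange cap is fully home on the bare post: its rim within 2.2 mm of the seat, centred within 3.5 mm, upright within 0.12 rad, at rest, with the robot's fingers still on it and pressing it onto the keg with more than 5 N (all of step 2 and linear speed of cap below 0.02 m/s); the arm keeps its last pose, push and grip.
It fails at once if the grey cap, basket, tamper or pitcher was moved by more than 3 cm (distance of any of grey_cap_centre, basket, tamper, pitcher from where it was at the start of the episode above 0.03 m).
It also fails if it takes over 54 s, if anything falls off the work surface, if the arm or the gripper's body presses on something with over 40 N, if the wrist force passes 120 N, or if a joint passes its speed limit or range.

ROBOT

A 6-joint arm with a two-finger parallel gripper is mounted at the origin on the work surface. World frame = base frame: x ahead of the robot, y to its left, z up, the work surface at z = 0. Lengths are in m, angles in rad, forces in N, time in s.
With the tool pointing down it reaches from about 0.35 to 0.85 m from the base axis. Payload 8.1 kg.
Tool frame: the origin (TCP) lies midway between the tips of the shut fingers; the grasp point (between the pads) lies 19 mm behind it; z points along the fingers, y is the line along which they close (so a half turn about z gives the same grasp; the last joint's range is limited). The gripper opens to 93 mm and grips with 3 to 60 N. Pads are 15 mm wide; open, the fingers measure 128 mm over their backs; the gripper's body (75 mm by 188 mm) begins 65 mm behind the grasp point.
Start: joints at [-1.41, 0.13, 1.488, -0, 1.523, -0.085], TCP at [0.146, -0.582, 0.219] pointing down, gripper open.
Joint ranges: [-2.96, 2.96], [-0.89, 2.26], [0.02, 2.5], [-1.34, 4.48], [0, 2.73], [-2.66, 2.66]. Speed limits (rad/s): [2.39, 2.39, 2.79, 3.14, 3.14, 3.14].

INTERFACE

Orientations are given as a rotation vector (axis times angle).
In Python, from plant import robot, cams gives the robot as it stands. The module is installed in compiled form; this text tells all that it offers.
- The arm moves only by the tool play_rows, never from a script. Its arguments are lists of equal length, an entry for each row: "slide": the shift along the tool's x, y, z scaled (see below), a list of three; "twist": the turn, a rotation vector about the tool's x, y, z scaled (see below), a list of three. A call has exactly 8 rows; each row shifts and turns the commanded pose from where the row before left it, along the tool's axes as they then stand; what a row does not reach is not made up. The controller multiplies each number of a shift by 25 cm and each number of a turn by 60 degrees. A row lasts 1/10 s, in which the tool goes at most 50 mm and 8.59 degrees, less where a joint would pass 70% of its speed; a pose out of reach is approached as far as the arm can. A call with a number of a shift or a turn outside -1 to 1 is refused whole. A call with a gripper value outside its range is refused whole. "fingers" is the closure, from -1 (fully open) to 1 (shut), set as the call begins (left out, the last holds). The fingers move at their own pace and stop on an object; "force" is the grip in N (left out, the last holds). Time passes only in rows, so rows that do not move let the fingers close, or fill a call up. It gives the time, the measured TCP pose, the force, the opening and the grip force at its end, in the units of the state.
- robot.read_state(): the state, without advancing time (a new reading comes with each control period).
- cams.read_camera(name): name is "scene" or "side" or "wrist"; returns (picture, depth): 480x640x3 uint8, red, green, blue; 480x640 float32, m along the optical axis (not along the pixel's ray), 0 where there is no reading.
- cams.get_calibration(name): a dict with "fx", "fy", "cx", "cy" (pixels), "k1" (the pictures are not rectified: a ray, as slopes to the right and down, at radius r is drawn at 1 + k1 r^2 times it, then the intrinsics apply), "world_from_camera" (4x4, takes a point from camera to world coordinates). Camera axes: x right, y down, z forward; pixel columns grow to the right and rows downward; lengths in m; the calibration is good to about 2 mm. A picture is of the moment at which its call begins: read the wrist's pose just before it. get_calibration takes no time and is no camera call; for the wrist camera it gives the pose at the moment of the call.
- robot.close_job(): hands the job in; it is judged then, once.
The state is a dict: "t": time; "q": joint angles; "dq": joint speeds; "joint_torque": joint torques, N m; "tool_pos": TCP position; "orientation": TCP orientation; "force": force on the tool from outside, world axes, zero at the start; "wrist_torque": the same for the moment, N m; "opening": finger opening in m; "gripper_force": force on a finger pad.
Only numpy, scipy, OpenCV 4.12 (cv2) and the standard library are available. Lean on these libraries where they do the work, as an engineer would, in place of code of your own. Each camera call takes 0.05 s, during which the arm holds its last target. There are 200 camera calls.

## Working session

There is one attempt and no reset: what is moved stays moved. The work goes in short steps, Python scripts to look and compute and a tool call to move; the robot and the scene stay as the last step left them, time stands still between calls to the robot, and variables do not carry over. Pictures are saved under pics/ and viewed, at most 10 in all, crops included, and the job is handed in when it is done.

Besides the shell and the picture viewer there is one more tool, called after "Request:" by a JSON object that holds its "name" and its "arguments". play_rows: Moves the arm, as the interface text tells. Shifts and turns lie within -1 to 1; 1 stands for 25 cm of shift or 60 degrees of turn. Its arguments: {"type":"object","properties":{"slide":{"type":"array"},"twist":{"type":"array"},"fingers":{"type":"number"},"force":{"type":"number"}},"required":["slide","twist"]}

```bash
mkdir -p pics; cat > h.py <<'E'
import numpy as np, cv2
from plant import robot, cams
def ray(c,u,v):
    p=cv2.undistortPoints(np.array([[[u,v]]],float),np.array([[c['fx'],0,c['cx']],[0,c['fy'],c['cy']],[0,0,1.]]),np.array([c['k1'],0,0,0,0]))[0,0]
    # exact model: drawn = r(1+k1 r^2)
    T=np.array(c['world_from_camera']); d=T[:3,:3]@np.array([p[0],p[1],1.]); return T[:3,3],d
def onz(c,u,v,z):
    o,d=ray(c,u,v); return o+d*(z-o[2])/d[2]
def atd(c,u,v,dep):
    o,d=ray(c,u,v); return o+d*dep
E
python3 - <<'E'
from h import *
s=robot.read_state(); print(s['t'],s['tool_pos'],s['orientation'],s['opening'],s['force'])
ims=[]
for n in ("scene","side","wrist"):
    c=cams.get_calibration(n); p,d=cams.read_camera(n)
    np.savez(f"{n}0.npz",p=p,d=d,T=c['world_from_camera']); print(n,{k:c[k] for k in('fx','cx','cy','k1')},np.round(c['world_from_camera'],3).tolist())
    cv2.imwrite(f"pics/{n}0.png",p[:,:,::-1])
E
```

```text
0.0 [ 0.14594188 -0.58139501  0.21759692] [-3.11606853e+00 -3.84921885e-01  1.51918207e-04] 0.0933594426643829 [-0.31757439  0.37715301 -0.88496771]
scene {'fx': 572.1003268377631, 'cx': 323.0461720561004, 'cy': 245.8344691261956, 'k1': -0.06447481832000301} [[-0.178, 0.821, -0.543, 1.123], [0.984, 0.147, -0.099, 0.151], [-0.002, -0.552, -0.834, 1.094], [0.0, 0.0, 0.0, 1.0]]
side {'fx': 438.0342963088827, 'cx': 319.1543023056579, 'cy': 240.52873094287247, 'k1': 0.008743221074336506} [[-0.999, -0.031, 0.038, 0.431], [-0.049, 0.736, -0.676, 0.657], [-0.007, -0.677, -0.736, 0.809], [0.0, 0.0, 0.0, 1.0]]
wrist {'fx': 369.7156370540236, 'cx': 322.03667813526556, 'cy': 240.49281382876637, 'k1': -0.03551069683659445} [[0.243, -0.932, -0.268, 0.221], [-0.97, -0.234, -0.064, -0.563], [-0.003, 0.275, -0.961, 0.383], [0.0, 0.0, 0.0, 1.0]]
```

View pics/scene0.png

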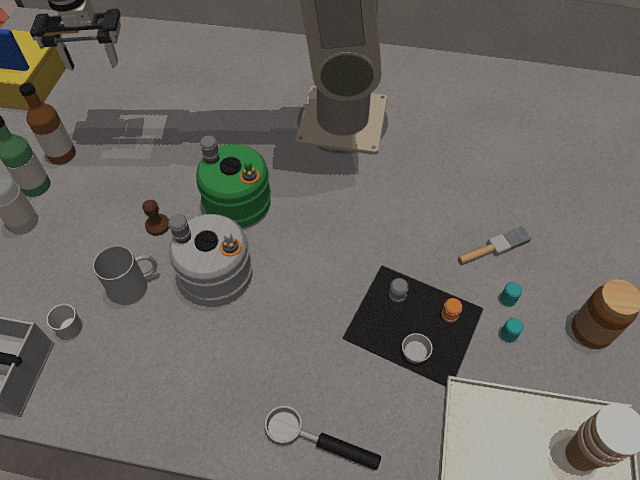

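View pics/side0.png

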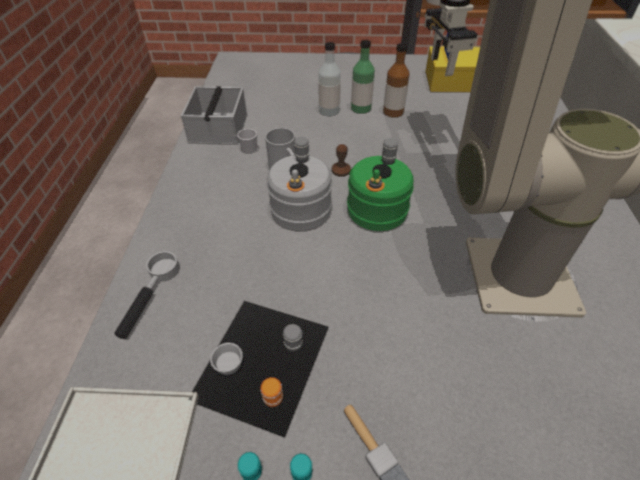

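Scene view: the orange cap on the mat is at about (452,309), and in the side view at (271,391). The turquoise ones at (511,293) and (512,329) and the grey one at (399,290) are not it. The steel keg is at (210,257) with its bare post and orange ring at (231,243). The green keg at (234,184) is the look-alike. I'll measure both targets and confirm them in a crop.

```bash
python3 - <<'E'
from h import *
crops=[]
for n,(cu,cv_),(pu,pv) in (("scene",(452,309),(231,243)),("side",(271,391),(296,184))):
    f=np.load(n+"0.npz"); c=cams.get_calibration(n); p,d=f['p'],f['d']
    hsv=cv2.cvtColor(p,cv2.COLOR_RGB2HSV)
    m=cv2.inRange(hsv,(5,130,90),(22,255,255))
    for nm,(u0,v0),r in(("cap",(cu,cv_),22),("ring",(pu,pv),17)):
        vs,us=np.nonzero(m); k=(abs(us-u0)<r)&(abs(vs-v0)<r)&(d[vs,us]>0); us,vs=us[k],vs[k]
        P=np.array([atd(c,u,v,d[v,u]) for u,v in zip(us,vs)])
        print(n,nm,len(P),"px",us.min(),us.max(),vs.min(),vs.max(),"z pct",np.percentile(P[:,2],[2,25,50,75,98]).round(4))
        zt=0.052 if nm=="cap" else 0.1305
        if nm=="cap": Q=P[P[:,2]>0.048]; UV=np.c_[us,vs][P[:,2]>0.048]
        else: UV=np.c_[us,vs]
        W=np.array([onz(c,u,v,zt)[:2] for u,v in UV])
        h=cv2.convexHull(W.astype(np.float32)*1000); print("  mincircle",cv2.minEnclosingCircle(h),"mean",W.mean(0), "ellipse",cv2.fitEllipse(h)[:2] if len(h)>5 else '')
    for u0,v0 in((cu,cv_),(pu,pv)):
        crops.append(cv2.resize(p[v0-30:v0+30,u0-30:u0+30,::-1],(280,280),interpolation=cv2.INTER_CUBIC))
cv2.imwrite("pics/crop0.png",np.vstack([np.hstack(crops[:2]),np.hstack(crops[2:])]))
# grey cap/basket approx
c=cams.get_calibration("scene")
for nm,u,v,z in(("greycap",399,283,.052),("basket",417,345,.032),("greypost",179,221,.188),("lid",206,241,.146)): print(nm,onz(c,u,v,z).round(3))
E
```

```text
scene cap 301 px 442 462 298 322 z pct [0.0073 0.037  0.0491 0.0511 0.0539]
  mincircle ((542.5096435546875, 315.0151062011719), 17.603252410888672) mean [0.54132424 0.31504642] ellipse ((542.3103637695312, 315.0546875), (33.25275421142578, 34.414634704589844))
scene ring 128 px 220 240 239 255 z pct [0.1293 0.1316 0.1333 0.1368 0.155 ]
  mincircle ((532.6688842773438, -148.69009399414062), 21.437652587890625) mean [ 0.53601158 -0.14642991] ellipse ((532.1934814453125, -148.5782928466797), (40.560489654541016, 42.284000396728516))
side cap 419 px 260 281 377 406 z pct [0.0049 0.0436 0.0502 0.0516 0.0535]
  mincircle ((539.1542358398438, 322.0127868652344), 17.917226791381836) mean [0.53930429 0.32178129] ellipse ((539.0460815429688, 321.7828674316406), (34.169673919677734, 35.27878952026367))
side ring 55 px 287 303 180 190 z pct [0.1286 0.131  0.1318 0.1329 0.1509]
  mincircle ((532.1845092773438, -143.0205078125), 19.851837158203125) mean [ 0.53186163 -0.13647721] ellipse ((531.9178466796875, -142.69369506835938), (37.44919967651367, 38.68687057495117))
greycap [0.509 0.2   0.052]
basket [0.634 0.252 0.032]
greypost [ 0.527 -0.246  0.188]
lid [ 0.537 -0.195  0.146]
```

View pics/crop0.png

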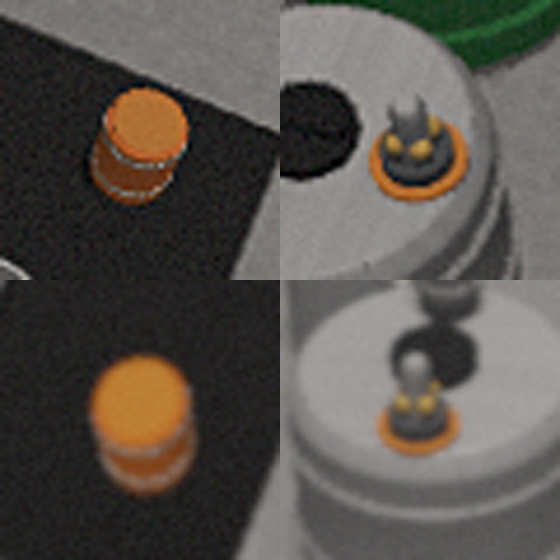

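Confirmed: the top-left and bottom-left crops show the orange cap with two white bands on the mat. The right crops show the steel keg's bare post with brass balls and an orange ring. I'll raise the arm, turn it and travel towards the cap.

Request:
{"name": "play_rows", "arguments": {"slide": [[0,0,-0.035],[0,0,-0.035],[0,0,-0.035],[0,0,-0.035],[0,0,-0.035],[0,0,-0.035],[0,0,-0.035],[0,0,-0.035]], "twist": [[0,0,-0.142],[0,0,-0.142],[0,0,-0.142],[0,0,-0.142],[0,0,-0.142],[0,0,-0.142],[0,0,-0.142],[0,0,-0.142]], "fingers": -1, "force": 40}}

```text
t: 0.95
tool_pos: [0.146, -0.5818, 0.2885]
orientation: [-2.36, -2.073, -0.001]
force: [-0.1, -0.4, 0.3]
opening: 0.0931
gripper_force: 0.0
```

Request:
{"name": "play_rows", "arguments": {"slide": [[0,0,0],[0.15,0.12,0],[0.15,0.12,0],[0.15,0.12,0],[0.15,0.12,0],[0.15,0.12,0],[0.15,0.12,0],[0.15,0.12,0]], "twist": [[0,0,-0.129],[0,0,0],[0,0,0],[0,0,0],[0,0,0],[0,0,0],[0,0,0],[0,0,0]]}}

```text
t: 1.75
tool_pos: [0.3568, -0.3178, 0.2885]
orientation: [2.222, 2.221, 0.0]
force: [1.3, -0.4, -0.8]
opening: 0.0928
gripper_force: 0.0
```

Request:
{"name": "play_rows", "arguments": {"slide": [[0.19,0.05,0],[0.19,0.05,0],[0.19,0.05,0],[0.19,0.05,0],[0.19,0.05,0],[0.19,0.05,0],[0.19,0.05,0],[0.19,0.05,0]], "twist": [[0,0,0],[0,0,0],[0,0,0],[0,0,0],[0,0,0],[0,0,0],[0,0,0],[0,0,0]]}}

```text
t: 2.55
tool_pos: [0.4562, 0.0625, 0.2886]
orientation: [2.221, 2.221, 0.0]
force: [1.1, -0.0, -0.1]
opening: 0.0929
gripper_force: 0.0
```

Request:
{"name": "play_rows", "arguments": {"slide": [[0.128,0.0425,0.055],[0.128,0.0425,0.055],[0.128,0.0425,0.055],[0.128,0.0425,0.055],[0.128,0.0425,0.055],[0.128,0.0425,0.055],[0.128,0.0425,0.055],[0.128,0.0425,0.055]], "twist": [[0,0,0],[0,0,0],[0,0,0],[0,0,0],[0,0,0],[0,0,0],[0,0,0],[0,0,0]]}}

```text
t: 3.35
tool_pos: [0.5413, 0.3177, 0.1776]
orientation: [-2.222, -2.221, 0.001]
force: [0.2, -0.4, 0.5]
opening: 0.0929
gripper_force: 0.0
```

```bash
cat > capw.py <<'E'
from h import *
import sys
def look(tag,zt=0.052):
    s=robot.read_state(); c=cams.get_calibration("wrist"); p,d=cams.read_camera("wrist")
    cv2.imwrite(f"pics/{tag}.png",p[:,:,::-1])
    hsv=cv2.cvtColor(p,cv2.COLOR_RGB2HSV); m=cv2.inRange(hsv,(5,130,90),(22,255,255))
    n,l,st,ce=cv2.connectedComponentsWithStats(m)
    for i in range(1,n):
        if st[i,4]<150: continue
        vs,us=np.nonzero((l==i)&(d>0))
        if len(us)<50: continue
        P=np.array([atd(c,u,v,d[v,u]) for u,v in zip(us,vs)])
        k=P[:,2]>np.percentile(P[:,2],90)-0.005
        W=np.array([onz(c,u,v,zt)[:2] for u,v in zip(us[k],vs[k])])
        print("px",ce[i].round(),st[i,4],"ztop",np.percentile(P[:,2],90).round(4),"circle",cv2.minEnclosingCircle(cv2.convexHull((W*1000).astype(np.float32))),"depthmean",P[k].mean(0).round(4))
    print(s['t'],s['tool_pos'],s['force'])
    return s,c,p,d
E
python3 -c "
from capw import *
look('w1')"
```

```text
px [320. 232.] 1447 ztop 0.0518 circle ((540.1337890625, 317.9543762207031), 17.903751373291016) depthmean [0.5399 0.3178 0.0508]
3.35 [0.541315   0.31773109 0.17758069] [ 0.23530894 -0.43254518  0.45882315]
```

View pics/w1.png

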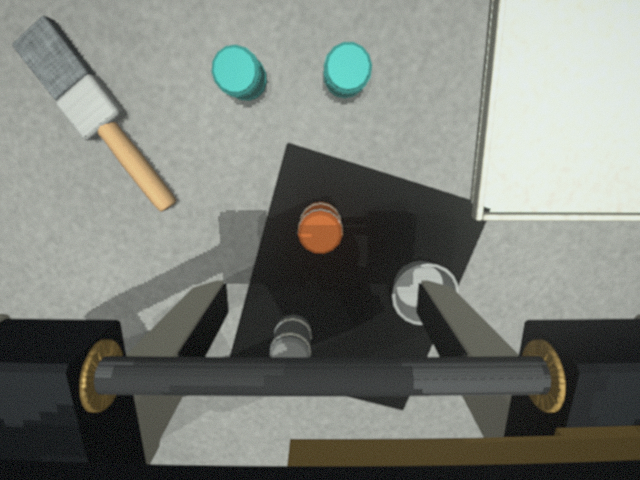

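The wrist view shows the cap at (320,229), centred between the open fingers. The basket (424,292) and the grey cap (291,340) are clear of the finger paths. Descending, then closing.

Request:
{"name": "play_rows", "arguments": {"slide": [[0,-0.004,0.09],[0,0,0.09],[0,0,0.09],[0,0,0.09],[0,0,0.09],[0,0,0.09],[0,0,0.07],[0,0,0.044]], "twist": [[0,0,0],[0,0,0],[0,0,0],[0,0,0],[0,0,0],[0,0,0],[0,0,0],[0,0,0]]}}

```text
t: 4.2
tool_pos: [0.5392, 0.3159, 0.0131]
orientation: [-2.221, -2.221, 0.004]
force: [-0.4, 0.4, -0.3]
opening: 0.093
gripper_force: 0.0
```

Request:
{"name": "play_rows", "arguments": {"slide": [[0,0,0],[0,0,0],[0,0,0],[0,0,0],[0,0,0],[0,0,0],[0,0,0],[0,0,0]], "twist": [[0,0,0],[0,0,0],[0,0,0],[0,0,0],[0,0,0],[0,0,0],[0,0,0],[0,0,0]], "fingers": 1, "force": 40}}

```text
t: 5.0
tool_pos: [0.5403, 0.3164, 0.0153]
orientation: [2.222, 2.221, 0.0]
force: [-0.1, 0.7, 1.1]
opening: 0.0361
gripper_force: 40.0
```

Request:
{"name": "play_rows", "arguments": {"slide": [[0,0,-0.1],[0,0,-0.16],[0,0,-0.16],[-0.13,0,-0.14],[-0.13,0,-0.14],[-0.13,0,-0.14],[-0.13,0,-0.14],[-0.13,0,-0.14]], "twist": [[0,0,0],[0,0,0],[0,0,0],[0,0,0],[0,0,0],[0,0,0],[0,0,0],[0,0,0]]}}

```text
t: 5.8
tool_pos: [0.5398, 0.1526, 0.2965]
orientation: [2.222, 2.221, -0.0]
force: [0.8, -0.0, 0.2]
opening: 0.0356
gripper_force: 40.0
```

Request:
{"name": "play_rows", "arguments": {"slide": [[-0.18,-0.004,0],[-0.18,-0.004,0],[-0.18,-0.004,0],[-0.18,-0.004,0],[-0.18,-0.004,0],[-0.18,-0.004,0],[-0.18,-0.004,0],[-0.18,-0.004,0]], "twist": [[0,0,0],[0,0,0],[0,0,0],[0,0,0],[0,0,0],[0,0,0],[0,0,0],[0,0,0]]}}

```text
t: 6.6
tool_pos: [0.5317, -0.2079, 0.2951]
orientation: [2.222, 2.221, 0.0]
force: [0.7, 0.5, -0.7]
opening: 0.0353
gripper_force: 40.0
```

Request:
{"name": "play_rows", "arguments": {"slide": [[0,0,0],[0,0,0],[0,0,0],[0,0,0],[0,0,0],[0,0,0],[0,0,0],[0,0,0]], "twist": [[0,0,0],[0,0,0],[0,0,0],[0,0,0],[0,0,0],[0,0,0],[0,0,0],[0,0,0]]}}

```text
t: 7.4
tool_pos: [0.5322, -0.2058, 0.2952]
orientation: [2.221, 2.221, 0.0]
force: [0.7, -0.1, 0.6]
opening: 0.0359
gripper_force: 40.0
```

```bash
python3 -c "
from capw import *
look('w2',0.1305)"
```

```text
px [321. 155.] 593 ztop 0.1331 circle ((532.0673217773438, -147.46449279785156), 20.763046264648438) depthmean [ 0.5316 -0.1465  0.1322]
px [114. 165.] 732 ztop 0.1345 circle ((342.6409606933594, -155.81495666503906), 22.09789276123047) depthmean [ 0.3502 -0.154   0.1333]
px [322. 279.] 1139 ztop 0.3169 circle ((531.4710693359375, -283.1319274902344), 36.09459686279297) depthmean [ 0.5326 -0.1897  0.3154]
px [322. 326.] 5153 ztop 0.3317 circle ((532.6508178710938, -317.7035217285156), 45.52754211425781) depthmean [ 0.5323 -0.2016  0.3307]
7.4 [ 0.53221145 -0.20581627  0.29522685] [ 0.68874503 -0.07158627  0.62673449]
```

View pics/w2.png

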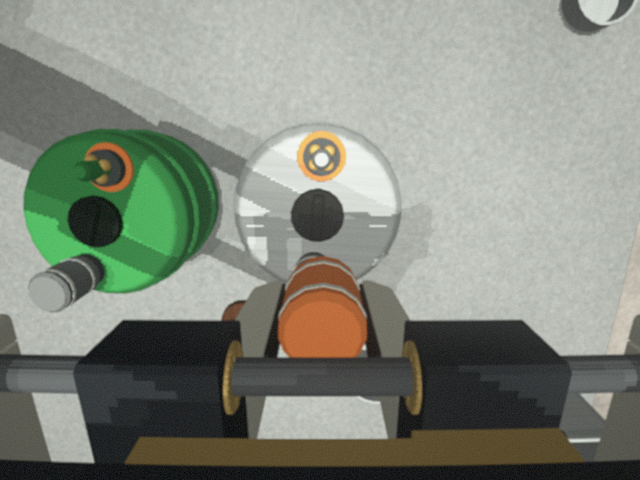

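The wrist view from above shows the bare post with its ring at (321,156) and white post top at (321,159), the green look-alike on the left, and the held cap with its top at (322,322). Next I'll find the cap's offset in the grip and the post centre.

```bash
cat > rel.py <<'E'
from capw import *
from scipy.optimize import least_squares
def fit(W,r=None):
    f=(lambda q:np.hypot(W[:,0]-q[0],W[:,1]-q[1])-(r if r else q[2]))
    return least_squares(f,[*W.mean(0),.02],loss='soft_l1',f_scale=.001).x
def run(tag):
    s=robot.read_state(); c=cams.get_calibration("wrist"); p,d=cams.read_camera("wrist"); cv2.imwrite(f"pics/{tag}.png",p[:,:,::-1])
    hsv=cv2.cvtColor(p,cv2.COLOR_RGB2HSV); m=cv2.inRange(hsv,(5,130,90),(22,255,255))
    vs,us=np.nonzero(m&np.uint8(d>0)*255)
    P=np.array([atd(c,u,v,d[v,u]) for u,v in zip(us,vs)])
    tz=s['tool_pos'][2]
    # cap top: orange, near tool, at the top height
    top=tz+.0367
    k=(abs(P[:,2]-top)<.004)&(abs(us-322)<70)&(vs>240)
    W=np.array([onz(c,u,v,np.median(P[k,2]))[:2] for u,v in zip(us[k],vs[k])])
    print("captop z",np.median(P[k,2]).round(4),"x range",W[:,0].min(),W[:,0].max(),"y range",W[:,1].min(),W[:,1].max())
    # front edge: outermost y per x column, circle r=18
    b=np.round(W[:,0]/.001).astype(int); E=np.array([[i*.001,W[b==i,1].max()] for i in np.unique(b)])
    E=E[(abs(E[:,0]-np.median(W[:,0]))<.015)]; q=fit(E,.018); print("cap axis",q[:2].round(4),"rel tcp",(q[:2]-s['tool_pos'][:2]).round(4))
    k=(P[:,2]<.15)&(P[:,2]>.12)&(abs(P[:,0]-.532)<.04)&(abs(P[:,1]+.147)<.04)
    if k.sum()>50:
        W=np.array([onz(c,u,v,.132)[:2] for u,v in zip(us[k],vs[k])]); h=cv2.convexHull((W*1000).astype(np.float32))[:,0]/1000.
        print("ring",fit(h).round(4))
        g=(hsv[...,2]>170)&(hsv[...,1]<60); vv,uu=np.nonzero(g)
        W=np.array([onz(c,u,v,.174)[:2] for u,v in zip(uu,vv)]); kk=np.hypot(W[:,0]-.532,W[:,1]+.147)<.010
        print("posttop",W[kk].mean(0).round(4),kk.sum(), W[kk].min(0).round(4),W[kk].max(0).round(4))
    print(s['tool_pos'])
    return c,p,d
if __name__=="__main__":
    import sys; run(sys.argv[1])
E
python3 rel.py w3
```

```text
captop z 0.3309 x range 0.5148659746183873 0.5497230649444153 y range -0.21530805586725899 -0.1860603863952685
cap axis [ 0.5322 -0.2045] rel tcp [-0.      0.0014]
ring [ 0.5318 -0.1473  0.0204]
posttop [ 0.5318 -0.147 ] 170 [ 0.5264 -0.1524] [ 0.537  -0.1419]
[ 0.53218573 -0.20589556  0.29517703]
```

Cap offset in the grip is about (0, +1.4 mm), and the ring and post-top fits agree on (0.5318, −0.147). Moving over the post and down to just above it.

Request:
{"name": "play_rows", "arguments": {"slide": [[0.115,-0.001,0],[0.115,-0.001,0],[0,0,0],[0,0,0.1],[0,0,0.1],[0,0,0.1],[0,0,0.08],[0,0,0.04]], "twist": [[0,0,0],[0,0,0],[0,0,0],[0,0,0],[0,0,0],[0,0,0],[0,0,0],[0,0,0]]}}

```text
t: 8.3
tool_pos: [0.5306, -0.1488, 0.1878]
orientation: [-2.22, -2.219, 0.002]
force: [-0.1, 0.3, -0.3]
opening: 0.0357
gripper_force: 40.0
```

Request:
{"name": "play_rows", "arguments": {"slide": [[0,0,0],[0,0,0],[0,0,0],[0,0,0],[0,0,0],[0,0,0],[0,0,0],[0,0,0]], "twist": [[0,0,0],[0,0,0],[0,0,0],[0,0,0],[0,0,0],[0,0,0],[0,0,0],[0,0,0]]}}

```text
t: 9.1
tool_pos: [0.5317, -0.1486, 0.1902]
orientation: [2.222, 2.221, 0.0]
force: [-0.5, 0.4, -0.2]
opening: 0.0357
gripper_force: 40.0
```

```bash
python3 - <<'E'
from h import *
ims=[]
s=robot.read_state(); print(s['t'],s['tool_pos'],s['force'])
for n in("scene","side"):
    c=cams.get_calibration(n); p,d=cams.read_camera(n); np.savez(n+"1.npz",p=p,d=d)
    T=np.linalg.inv(c['world_from_camera']); q=T@np.array([.5318,-.147,.17,1]); u=int(c['fx']*q[0]/q[2]+c['cx']); v=int(c['fy']*q[1]/q[2]+c['cy'])
    r=32; ims.append(cv2.resize(p[v-r:v+r,u-r:u+r,::-1],(384,384),interpolation=cv2.INTER_CUBIC)); print(n,u,v)
cv2.imwrite("pics/crop1.png",np.hstack(ims))
E
```

```text
9.1 [ 0.53165956 -0.14857825  0.19019835] [-0.46016609  0.37972968 -0.16677   ]
scene 227 235
side 294 170
```

View pics/crop1.png

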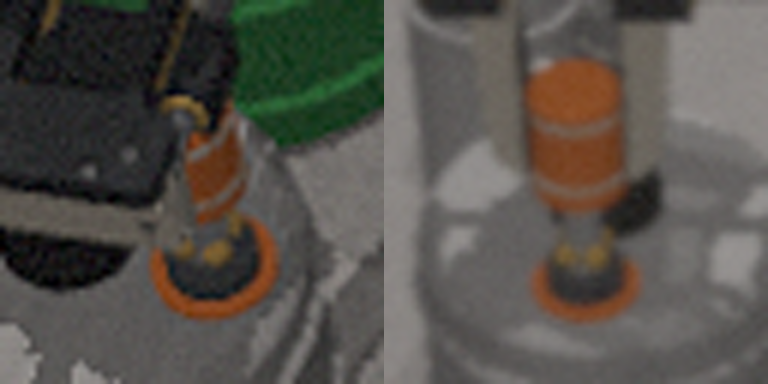

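The crops show the cap just above the post in both views, upright. In the side crop the cap is at x≈576 and the ring at about 586. I'll check that gap numerically in each view.

```bash
python3 - <<'E'
from h import *
f=np.load("side1.npz"); p,d=f['p'],f['d']; c=cams.get_calibration("side")
hsv=cv2.cvtColor(p,cv2.COLOR_RGB2HSV); m=cv2.inRange(hsv,(3,120,60),(22,255,255))
v0,u0=138,262
T=np.linalg.inv(c['world_from_camera'])
for v in range(v0,v0+64):
    us=np.nonzero(m[v,u0:u0+64])[0]
    if len(us)>8:
        us=us+u0; a,b=us.min(),us.max()
        dd=np.median(d[v,us]); P=atd(c,(a+b)/2,v,dd); print(v,a,b,P.round(4))
E
```

```text
149 290 298 [ 0.5314 -0.1562  0.224 ]
150 288 300 [ 0.5309 -0.151   0.2251]
151 286 300 [ 0.5328 -0.1472  0.2251]
152 286 300 [ 0.5323 -0.1427  0.2257]
153 285 300 [ 0.5332 -0.14    0.2249]
154 286 300 [ 0.5317 -0.1354  0.2257]
155 286 300 [ 0.5315 -0.1329  0.2248]
156 286 300 [ 0.5313 -0.1305  0.2239]
157 287 299 [ 0.5313 -0.1293  0.2221]
160 286 301 [ 0.5311 -0.1333  0.2109]
161 286 301 [ 0.5307 -0.1291  0.2114]
162 286 301 [ 0.531  -0.1299  0.208 ]
163 286 301 [ 0.5311 -0.1295  0.2055]
164 287 301 [ 0.5302 -0.1303  0.2022]
165 287 301 [ 0.5302 -0.1292  0.2002]
166 287 300 [ 0.5314 -0.1288  0.1977]
167 289 299 [ 0.5302 -0.1275  0.196 ]
171 289 300 [ 0.5298 -0.1285  0.1839]
172 290 299 [ 0.5299 -0.128   0.1814]
188 288 302 [ 0.5314 -0.1307  0.1315]
189 289 301 [ 0.5311 -0.1272  0.1314]
190 291 299 [ 0.5308 -0.1238  0.1313]
```

Aligned within about 1 mm in x. Lowering gently.

Request:
{"name": "play_rows", "arguments": {"slide": [[0,0,0.012],[0,0,0.012],[0,0,0.012],[0,0,0.012],[0,0,0.012],[0,0,0.01],[0,0,0.01],[0,0,0]], "twist": [[0,0,0],[0,0,0],[0,0,0],[0,0,0],[0,0,0],[0,0,0],[0,0,0],[0,0,0]]}}

```text
t: 10.0
tool_pos: [0.5314, -0.1485, 0.1696]
orientation: [-2.221, -2.221, 0.0]
force: [0.5, -0.1, -1.4]
opening: 0.0354
gripper_force: 40.0
```

Request:
{"name": "play_rows", "arguments": {"slide": [[0,0,0.003],[0,0,0.003],[0,0,0.003],[0,0,0.003],[0,0,0.002],[0,0,0],[0,0,0],[0,0,0]], "twist": [[0,0,0],[0,0,0],[0,0,0],[0,0,0],[0,0,0],[0,0,0],[0,0,0],[0,0,0]]}}

```text
t: 10.8
tool_pos: [0.5317, -0.1486, 0.1667]
orientation: [2.222, 2.221, 0.0]
force: [0.8, -1.0, -1.6]
opening: 0.0358
gripper_force: 40.0
```

Request:
{"name": "play_rows", "arguments": {"slide": [[0,0,0.002],[0,0,0.002],[0,0,0.001],[0,0,0],[0,0,0],[0,0,0],[0,0,0],[0,0,0]], "twist": [[0,0,0],[0,0,0],[0,0,0],[0,0,0],[0,0,0],[0,0,0],[0,0,0],[0,0,0]]}}

```text
t: 11.6
tool_pos: [0.5317, -0.1486, 0.1654]
orientation: [2.222, 2.221, 0.0]
force: [0.2, 0.4, -1.1]
opening: 0.0356
gripper_force: 40.0
```

```bash
python3 -c "
from h import *
s=robot.read_state();print(s['tool_pos'],s['force'],s['wrist_torque'])"
```

```text
[ 0.53166335 -0.14856989  0.16539411] [ 0.1636212   0.35684257 -1.06831051] [-0.08439673 -0.11854401  0.00073776]
```

Request:
{"name": "play_rows", "arguments": {"slide": [[0,0,0.002],[0,0,0.001],[0,0,0],[0,0,0],[0,0,0],[0,0,0],[0,0,0],[0,0,0]], "twist": [[0,0,0],[0,0,0],[0,0,0],[0,0,0],[0,0,0],[0,0,0],[0,0,0],[0,0,0]]}}

```text
t: 12.4
tool_pos: [0.5317, -0.1486, 0.1646]
orientation: [-2.222, -2.221, -0.0]
force: [0.7, -0.2, -0.7]
opening: 0.0353
gripper_force: 40.0
```

Request:
{"name": "play_rows", "arguments": {"slide": [[0,0,0.002],[0,0,0.001],[0,0,0],[0,0,0],[0,0,0],[0,0,0],[0,0,0],[0,0,0]], "twist": [[0,0,0],[0,0,0],[0,0,0],[0,0,0],[0,0,0],[0,0,0],[0,0,0],[0,0,0]]}}

```text
t: 13.2
tool_pos: [0.5317, -0.1486, 0.1639]
orientation: [2.222, 2.221, 0.0]
force: [0.3, -0.4, -0.6]
opening: 0.0356
gripper_force: 40.0
```

Request:
{"name": "play_rows", "arguments": {"slide": [[0,0,0.002],[0,0,0.001],[0,0,0],[0,0,0],[0,0,0],[0,0,0],[0,0,0],[0,0,0]], "twist": [[0,0,0],[0,0,0],[0,0,0],[0,0,0],[0,0,0],[0,0,0],[0,0,0],[0,0,0]]}}

```text
t: 14.0
tool_pos: [0.5318, -0.1486, 0.1633]
orientation: [2.222, 2.221, 0.0]
force: [-0.4, 1.0, 4.3]
opening: 0.036
gripper_force: 40.0
```

Contact felt: about +5 N against the earlier reading. Holding here for more than a second.

Request:
{"name": "play_rows", "arguments": {"slide": [[0,0,0],[0,0,0],[0,0,0],[0,0,0],[0,0,0],[0,0,0],[0,0,0],[0,0,0]], "twist": [[0,0,0],[0,0,0],[0,0,0],[0,0,0],[0,0,0],[0,0,0],[0,0,0],[0,0,0]]}}

```text
t: 14.8
tool_pos: [0.5317, -0.1486, 0.1632]
orientation: [2.222, 2.221, 0.0]
force: [0.8, 1.4, 4.7]
opening: 0.0358
gripper_force: 40.0
```

```bash
python3 -c "
from rel import *
run('w5')
s=robot.read_state();print(s['tool_pos'],s['force'],s['wrist_torque'])"
```

```text
captop z 0.1989 x range 0.5143838563153584 0.5492344967629552 y range -0.15795419065705088 -0.12870787868171846
cap axis [ 0.532  -0.1471] rel tcp [0.0003 0.0014]
ring [ 0.5317 -0.1467  0.021 ]
posttop [ 0.5323 -0.1377] 1 [ 0.5323 -0.1377] [ 0.5323 -0.1377]
[ 0.53170343 -0.14856527  0.16318609]
[ 0.53170303 -0.14857848  0.16317659] [0.43522258 2.00908825 5.2931355 ] [ 0.25928149 -0.11596691 -0.02527718]
```

The cap rests on the balls: top at 0.199 gives a rim about 11–12 mm above the seat, still centred and not slipped. Pushing through the click.

Request:
{"name": "play_rows", "arguments": {"slide": [[0,0,0.006],[0,0,0.006],[0,0,0.006],[0,0,0.006],[0,0,0.006],[0,0,0.006],[0,0,0],[0,0,0]], "twist": [[0,0,0],[0,0,0],[0,0,0],[0,0,0],[0,0,0],[0,0,0],[0,0,0],[0,0,0]]}}

```text
t: 15.65
tool_pos: [0.5308, -0.1485, 0.153]
orientation: [-2.221, -2.22, 0.002]
force: [-0.2, 0.7, -5.4]
opening: 0.0359
gripper_force: 40.0
```

Request:
{"name": "play_rows", "arguments": {"slide": [[0,0,0.004],[0,0,0.002],[0,0,0],[0,0,0],[0,0,0],[0,0,0],[0,0,0],[0,0,0]], "twist": [[0,0,0],[0,0,0],[0,0,0],[0,0,0],[0,0,0],[0,0,0],[0,0,0],[0,0,0]]}}

```text
t: 16.45
tool_pos: [0.5317, -0.1486, 0.1527]
orientation: [2.222, 2.221, 0.0]
force: [0.4, 0.1, -3.0]
opening: 0.0356
gripper_force: 40.0
```

Request:
{"name": "play_rows", "arguments": {"slide": [[0,0,0.002],[0,0,0.002],[0,0,0],[0,0,0],[0,0,0],[0,0,0],[0,0,0],[0,0,0]], "twist": [[0,0,0],[0,0,0],[0,0,0],[0,0,0],[0,0,0],[0,0,0],[0,0,0],[0,0,0]]}}

```text
t: 17.25
tool_pos: [0.5316, -0.1486, 0.1516]
orientation: [2.222, 2.221, -0.0]
force: [0.3, -0.6, -0.8]
opening: 0.0357
gripper_force: 40.0
```

Request:
{"name": "play_rows", "arguments": {"slide": [[0,0,0.002],[0,0,0.001],[0,0,0],[0,0,0],[0,0,0],[0,0,0],[0,0,0],[0,0,0]], "twist": [[0,0,0],[0,0,0],[0,0,0],[0,0,0],[0,0,0],[0,0,0],[0,0,0],[0,0,0]]}}

```text
t: 18.05
tool_pos: [0.5317, -0.1486, 0.1512]
orientation: [2.221, 2.221, 0.0]
force: [-1.8, 0.9, 4.4]
opening: 0.0354
gripper_force: 40.0
```

Request:
{"name": "play_rows", "arguments": {"slide": [[0,0,0.003],[0,0,0],[0,0,0],[0,0,0],[0,0,0],[0,0,0],[0,0,0],[0,0,0]], "twist": [[0,0,0],[0,0,0],[0,0,0],[0,0,0],[0,0,0],[0,0,0],[0,0,0],[0,0,0]]}}

```text
t: 18.85
tool_pos: [0.5318, -0.1486, 0.1512]
orientation: [2.221, 2.221, 0.0]
force: [-5.6, 2.1, 10.4]
opening: 0.0357
gripper_force: 40.0
```

Request:
{"name": "play_rows", "arguments": {"slide": [[0,0,0],[0,0,0],[0,0,0],[0,0,0],[0,0,0],[0,0,0],[0,0,0],[0,0,0]], "twist": [[0,0,0],[0,0,0],[0,0,0],[0,0,0],[0,0,0],[0,0,0],[0,0,0],[0,0,0]]}}

```text
t: 19.65
tool_pos: [0.5318, -0.1487, 0.1512]
orientation: [2.221, 2.221, 0.0]
force: [-6.1, 1.2, 10.5]
opening: 0.0361
gripper_force: 40.0
```

```bash
python3 -c "
from rel import *
run('w6')
s=robot.read_state();print(s['tool_pos'],s['force'],s['wrist_torque'])
ims=[]
for n,u,v in (('scene',227,235),('side',294,170)):
    p,d=cams.read_camera(n); ims.append(cv2.resize(p[v-32:v+32,u-32:u+32,::-1],(384,384),interpolation=cv2.INTER_CUBIC))
cv2.imwrite('pics/crop2.png',np.hstack(ims))"
```

```text
captop z 0.1869 x range 0.5144291187301576 0.5495622803256023 y range -0.15799810787686758 -0.1291560570480991
cap axis [ 0.5319 -0.1472] rel tcp [0.0001 0.0014]
ring [ 0.5264 -0.1593  0.0331]rel.py:26: RuntimeWarning: Mean of empty slice.
  print("posttop",W[kk].mean(0).round(4),kk.sum(), W[kk].min(0).round(4),W[kk].max(0).round(4))
  ret = um.true_divide(
Traceback (most recent call last):
  File "rel.py", line 26, in run
    print("posttop",W[kk].mean(0).round(4),kk.sum(), W[kk].min(0).round(4),W[kk].max(0).round(4))
                                                     ~~~~~~~~~^^^
ValueError: zero-size array to reduction operation minimum which has no identity
```

The cap top is at about 0.187–0.188, so the rim is on the 0.142 seat. It is centred, hasn't slipped in the grip, and holds a steady 10.5 N, so I'm handing in.

```bash
python3 -c "
from plant import robot
print(robot.close_job())"
```

```text
the job is handed in; nothing more can be done
None
```

The job is handed in: the orange cap rested on the spring balls for over a second, then clicked home onto its seat, and it is still gripped and pressed down with about 10 N; the hand-in gave no verdict back.

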